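# Clamp a steel tube with a fold-out crank

## Robot

A 7-joint arm with a two-finger parallel gripper is mounted at the origin on the work surface. World frame = base frame: x ahead of the robot, y to its left, z up, the work surface at z = 0. Lengths are in m, angles in rad, forces in N, time in s.
With the tool pointing down it reaches from about 0.4 to 0.875 m from the base axis. Payload 6.5 kg.
Tool frame: the origin (TCP) lies at the centre of the arm's flange, where the gripper is bolted on; the fingertips stand 166 mm ahead of it and the grasp point (between the pads) lies 147 mm ahead of it; z points along the fingers, y is the line along which they close (so a half turn about z gives the same grasp; the last joint's range is limited). The gripper opens to 88 mm and grips with 3 to 60 N. Pads are 18 mm wide; open, the fingers measure 123 mm over their backs; the gripper's body (75 mm by 187 mm) begins 45 mm behind the grasp point.
Start: joints at [1.116, 0.536, -0.004, 1.538, 0.003, 1.067, -0.071], TCP at [0.246, -0.601, 0.405] pointing down, gripper open.
Joint ranges: [-2.7, 2.7], [-0.37, 2.16], [-1.27, 1.26], [0.24, 2.4], [-1.31, 4.45], [0.19, 1.91], [-2.76, 2.76]. Speed limits (rad/s): [2.39, 2.39, 3.14, 3.14, 3.14, 3.14, 3.14].

## Interface

Orientations are given as a unit quaternion [x, y, z, w].
In Python, from plant import sensors, vision, arm, look_for, outline_of gives the robot as it stands. The module is installed in compiled form; this text tells all that it offers.
- The arm moves only by the tool arm_command, never from a script. Its argument "plan" is a list of rows, each a list of 6 numbers: the shift along the tool's x, y, z in m, then the turn, a rotation vector about the tool's x, y, z in rad. A call has 1 to 8 rows; each row shifts and turns the commanded pose from where the row before left it, along the tool's axes as they then stand; what a row does not reach is not made up. A row lasts 1/10 s, in which the tool goes at most 50 mm and 8.59 degrees, less where a joint would pass 70% of its speed; a pose out of reach is approached as far as the arm can. A call is refused whole if a number of a shift passes 0.05 or a number of a turn 0.15, either way. A call with a gripper value outside its range is refused whole. "fingers" is the opening, from 0 (shut) to 1 (fully open), set as the call begins (left out, the last holds). The fingers move at their own pace and stop on an object; "grip_force" is the grip in N (left out, the last holds). Time passes only in rows, so rows that do not move let the fingers close. It gives the time, the measured TCP pose, the force, the opening and the grip force at its end, in the units of the state.
- sensors.get_obs(): the state, without advancing time (a new reading comes with each control period).
- vision.get_image(name): name is "scene" or "side" or "wrist"; returns a dict with "color" (480x640x3 uint8, blue, green, red), "depth" (480x640 float32, m along the optical axis (not along the pixel's ray), 0 where there is no reading), "fx", "fy", "cx", "cy" (pixels), "rvec" (rotation vector, rad) and "tvec" (3), from world to camera coordinates, as OpenCV has them; the wrist camera has in their place "tool_from_camera" (4x4, takes a point from camera to tool coordinates, whose origin is the TCP and whose axes are the flange's). Camera axes: x right, y down, z forward; pixel columns grow to the right and rows downward; lengths in m; the calibration is good to about 2 mm. A picture is of the moment at which its call begins: read the wrist's pose just before it.
- arm.job_done(): hands the job in; it is judged then, once.
Trained networks look in the newest picture that a camera, given by its name, has taken for a name from the list of things; names that differ only in an ending like _2 or _b are one class to them, and where a whole thing is asked for, a point or a joint stands for the part that bears it (a point fixed in the world has none). Each returns a list of dicts, best first, with "p" (0 to 1); they miss things now and then, are a little off and sometimes report something else, mostly with a low value. They report only what shows in the picture. A call takes as long as a camera call. They do not tell look-alikes from the thing itself.
- look_for(camera, name): "centre" ([x, y, z] in m, in the coordinates of the camera as it stood for that picture, good to about 4 mm: the middle of the surface that is visible of it).
- outline_of(camera, name): "mask" (480x640 bool, what is visible of it).
The state is a dict: "time": time; "joint_positions": joint angles; "qd": joint speeds; "joint_torque": joint torques, N m; "tcp_pos": TCP position; "orientation": TCP orientation; "force": force on the tool from outside, world axes, zero at the start; "torque": the same for the moment, N m; "gripper_width": finger opening in m; "grasp_force": force on a finger pad.
Only numpy, scipy, OpenCV 4.12 (cv2) and the standard library are available. Lean on these libraries where they do the work, as an engineer would, in place of code of your own. Each camera call takes 0.05 s, during which the arm holds its last target. There are 200 camera calls.

## Task

Swing the folded handle of the bench clamp's crank fully up, then wind the crank clockwise by that handle until the jaws hold the square tube firmly: hand-tight, about twice the effort of winding it freely, without overtightening and crushing the tube. Finally fold the handle back down flat along the crank without loosening the clamp, and leave the tools and parts lying around where they are.

Things in the scene. Friction and masses are not known exactly. Their poses are not given: they have to be found in the camera images.
- clamp: Bench clamp bolted to the table: grey gear housing 100 x 100 mm, its top 82 mm high, on a base plate 130 x 360 x 12 mm. Origin at table level under the crank's vertical axis, in the middle of the housing. The jaws lie on its -y side. The fixed jaw (110 x 28 mm, top 80 mm high) is bolted on adjustable slots: its clamping face is 242 to 248 mm from the crank's axis, differently each time.
- crank (a joint): Angle of the steel crank arm on top of the housing, rad; grows clockwise as seen from above (range -1.6 to 9). Clockwise closes the jaws, 5 mm per rad; starts between -1.2 and 0.8, closing takes about 3 to 6.5 rad. Radius 65 mm (axis to handle pivot). A self-holding screw: winding it freely takes about 7 N at the handle (2 to 4 N less is felt when paused after a slow move).
- handle (a joint): Fold angle of the handle, rad: 0 folded flat along the crank arm, pointing from its pivot to the crank's axis and 19 mm past it; 1.57 (stop) standing straight up. It swings about a level axis square to the crank arm, with a stiff pivot (0.08 N m: about 2 N at the grip) that stays where it is left.
- handle_pivot (a point): Middle of the fold pivot at the outer end of the crank arm, 65 mm from the crank's axis and 118 mm above the table. The cheeks around it are 26 mm wide across the arm, 18 mm along it, and reach 4 mm above the pivot.
- handle_grip (a point): Point on the handle's centre line 55 mm from the pivot. The handle is a black round rubber sleeve, 20 mm in diameter, from 18 to 84 mm off the pivot, that spins freely on its spindle. Folded, its centre line is 118 mm above the table; the crank arm below it is 18 mm wide, with its top 99 mm above the table, and its round hub is 32 mm across with its top at 102 mm.
- handle_end (a point): Centre of the handle's free end, 84 mm from the pivot.
- jaw: Sliding steel jaw, 110 x 28 mm, its top 80 mm high, driven towards the clamp's -y; origin at the lower middle of its clamping face. Hand-tight is 12 to 16 N along the path of the crank handle (felt while winding); below 10 N the tube is slack, beyond 18 N it is crushed. Once the tube is seated the effort climbs by about 1 to 2 N per 0.05 rad of crank.
- jaw_face (a point): Middle of the sliding jaw's clamping face. The gap to the fixed jaw starts at about 55 to 71 mm.
- tube: Loose offcut of thin-walled square steel tube, 40 x 40 mm and 110 mm long (its x axis), about 0.4 kg, lying on the clamp's base plate between the jaws, not quite square and touching neither; origin at the centre of its underside, 12 mm above the table. The sliding jaw pushes it against the fixed jaw.
- wrench: Bystander: steel wrench lying flat near the jaws.
- square: Bystander: L-shaped aluminium square, 90 x 90 x 12 mm, lying near the housing; origin at its outer corner.
- offcut: Bystander: dark steel block 50 x 30 x 20 mm beside the clamp; origin at the centre of its underside.
- hammer: Bystander: hammer lying on the right.
- brush: Bystander: brush lying on the left.
- discs: Bystander: stack of grinding discs, 115 mm in diameter, 18 mm high, on the right.
- can: Bystander: upright grey spray can, 66 mm in diameter, 150 mm high, on the left.
There are look-alikes about, which are no part of the job. Leave any blue or brown look-alike of the tube alone.

How it is judged:
By the outcome, as a careful person would: the job done as asked, in the order asked, and still so for the second after the job is handed in, with the robot touching nothing.
It also fails if it takes over 72 s, if anything falls off the work surface, if the arm or the gripper's body presses on something with over 40 N, if the wrist force passes 120 N, or if a joint passes its speed limit or range.

## Working session

There is one attempt and no reset: what is moved stays moved. The work goes in short steps, Python scripts to look and compute and a tool call to move; the robot and the scene stay as the last step left them, time stands still between calls to the robot, and variables do not carry over. Pictures are saved under pics/ and viewed, at most 10 in all, crops included, and the job is handed in when it is done.

Besides the shell and the picture viewer there is one more tool, called after "Call:" by a JSON object that holds its "api" and its "payload". arm_command: Moves the arm, as the interface text tells. Its arguments: {"type":"object","properties":{"plan":{"type":"array"},"fingers":{"type":"number"},"grip_force":{"type":"number"}},"required":["plan"]}

```bash
mkdir -p pics; ls; cat > h.py <<'E'
import numpy as np, cv2
from scipy.spatial.transform import Rotation as R
from plant import sensors, vision, arm, look_for, outline_of
def cam(name):
    o=sensors.get_obs(); im=vision.get_image(name)
    if name=="wrist":
        T=np.eye(4);T[:3,:3]=R.from_quat(o["orientation"]).as_matrix();T[:3,3]=o["tcp_pos"]
        W=T@im["tool_from_camera"]
    else:
        C=np.eye(4);C[:3,:3]=cv2.Rodrigues(np.array(im["rvec"],float))[0];C[:3,3]=np.ravel(im["tvec"]);W=np.linalg.inv(C)
    return im,W
def w(W,p): return W[:3,:3]@np.array(p)+W[:3,3]
def pts(im,W):
    v,u=np.mgrid[:480,:640];d=im["depth"]
    P=np.stack([(u-im["cx"])/im["fx"]*d,(v-im["cy"])/im["fy"]*d,d],-1)
    return P@W[:3,:3].T+W[:3,3]
E
python3 - <<'E'
from h import *
np.set_printoptions(precision=4,suppress=True)
print(sensors.get_obs())
for n in ["scene","side","wrist"]:
    im,W=cam(n); cv2.imwrite(f"pics/{n}0.png",im["color"])
    print(n,"campos",W[:3,3],"fx",im["fx"])
    if n=="wrist": print(im["tool_from_camera"])
    for t in ["clamp","crank","handle","handle_pivot","handle_grip","handle_end","jaw","jaw_face","tube"]:
        print(t,[(round(r["p"],2),w(W,r["centre"]).round(4)) for r in look_for(n,t)[:3]])
E
```

```text
pics
{'time': 0.0, 'joint_positions': array([ 1.1158,  0.5372, -0.0045,  1.5389,  0.0026,  1.0673, -0.0712]), 'qd': array([-0.0004, -0.0007,  0.0004, -0.0015,  0.0019, -0.0009, -0.0012]), 'joint_torque': array([ -0.0013, -57.0984,   0.9898, -25.1603,  -0.0564,   0.018 ,
         0.0002]), 'tcp_pos': array([ 0.2463, -0.6012,  0.4038]), 'orientation': array([ 0.9812,  0.1932, -0.0002, -0.0008]), 'force': array([-0.8303,  0.4188,  0.1244]), 'torque': array([ 0.0192, -0.0269, -0.0287]), 'grasp_force': 0.0, 'gripper_width': 0.08788046024254847}
scene campos [ 1.2409 -0.3059  1.2233] fx 570.7211291976951
clamp [(0.81, array([0.5492, 0.0344, 0.0304]))]
crank [(0.78, array([0.6027, 0.0941, 0.1245])), (0.73, array([ 0.5103, -0.055 ,  0.0816])), (0.36, array([0.5896, 0.0951, 0.1254]))]
handle [(0.79, array([0.5881, 0.0948, 0.1252]))]
handle_pivot [(0.29, array([ 0.5183, -0.0606,  0.0788]))]
handle_grip [(0.58, array([0.5883, 0.0931, 0.126 ]))]
handle_end [(0.51, array([0.5899, 0.097 , 0.1264]))]
jaw [(0.72, array([ 0.5185, -0.0583,  0.0753]))]
jaw_face [(0.71, array([ 0.5152, -0.0564,  0.0795]
[... 640 characters left out ...]
 array([0.585 , 0.1026, 0.1275]))]
jaw [(0.62, array([ 0.4873, -0.0409,  0.0723]))]
jaw_face [(0.78, array([ 0.4865, -0.04  ,  0.07  ])), (0.58, array([0.5907, 0.1087, 0.1203])), (0.51, array([0.5308, 0.0923, 0.0526]))]
tube [(0.91, array([ 0.3334, -0.272 ,  0.0403])), (0.73, array([ 0.753 , -0.1179,  0.0376])), (0.67, array([ 0.4949, -0.2799,  0.0396]))]
wrist campos [ 0.3081 -0.5762  0.3842] fx 430.82579120172096
[[-0.0001 -0.9658 -0.2594  0.0667]
 [ 1.     -0.0004  0.0008 -0.    ]
 [-0.0009 -0.2594  0.9658  0.0205]
 [ 0.      0.      0.      1.    ]]
clamp []
crank []
handle []
handle_pivot []
handle_grip []
handle_end []
jaw []
jaw_face []
tube [(0.7, array([ 0.3093, -0.3376,  0.006 ]))]
```

View pics/scene0.png

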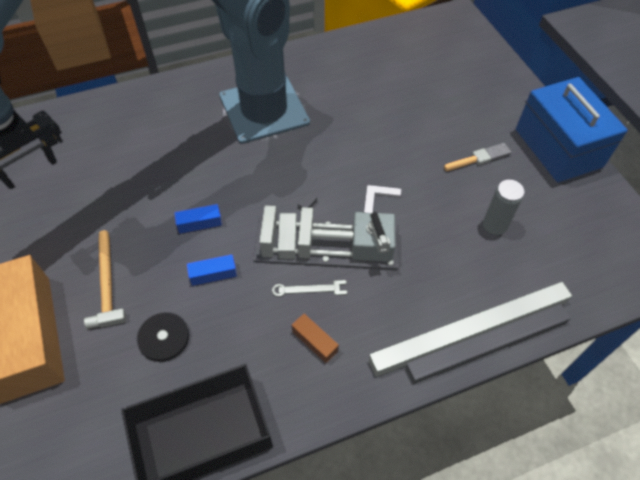

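View pics/side0.png

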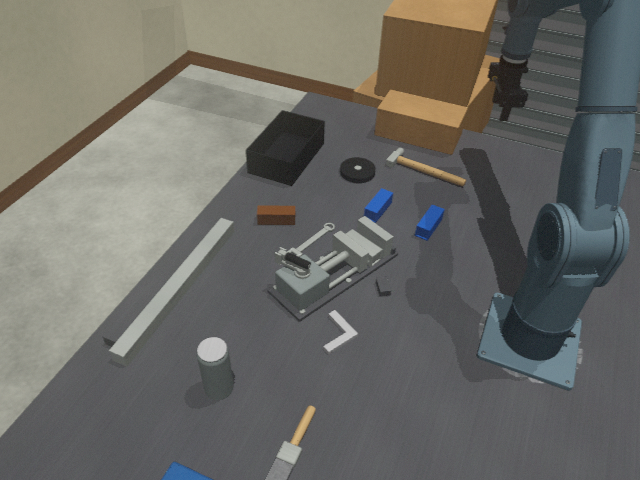

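The scene view shows the clamp, with its housing at about (375,240) and jaws at about (268–305,232). The folded black handle is at about (378,230). In the side view the crank is at about (297,260) and a thin dark part at (383,288). Next I'll measure the clamp's axis.

```bash
python3 - <<'E'
from h import *
np.set_printoptions(precision=4,suppress=True)
for n in ["scene","side"]:
    im,W=cam(n);P=pts(im,W); ok=(im["depth"]>0)&(abs(P[...,0]-.57)<.2)&(P[...,1]>-.25)&(P[...,1]<.2)
    for lo,hi in [(.076,.087),(.095,.105),(.11,.135)]:
        m=ok&(P[...,2]>lo)&(P[...,2]<hi); q=P[m]
        if lo>.09: q=q[q[:,1]>0.03]
        print(n,lo,len(q),q.mean(0))
        r=cv2.minAreaRect(q[:,:2].astype(np.float32)*1000); print(r, cv2.boxPoints(r).tolist())
    m=ok&(abs(P[...,2]-.012)<.004); 
    r=cv2.minAreaRect(P[m][:,:2].astype(np.float32)*1000); print("plate",r)
    d=im["color"]; s=(slice(180,290),slice(240,420)) if n=="scene" else (slice(200,330),slice(250,410))
    cv2.imwrite(f"pics/{n}c.png",cv2.resize(d[s],None,fx=4,fy=4,interpolation=cv2.INTER_CUBIC))
E
```

```text
scene 0.076 1789 [0.5234 0.0088 0.0806]
((522.5350341796875, -4.2894287109375), (324.6787414550781, 121.08516693115234), 63.93511199951172) [[396.8197021484375, -123.51666259765625], [505.5902099609375, -176.72012329101562], [648.2503662109375, 114.93780517578125], [539.4798583984375, 168.14126586914062]]
scene 0.095 113 [0.6018 0.0902 0.0993]
((596.110107421875, 87.44172668457031), (89.06255340576172, 24.44607925415039), 4.170830249786377) [[550.8078002929688, 96.39361572265625], [552.5857543945312, 72.01228332519531], [641.4124145507812, 78.48983764648438], [639.6344604492188, 102.87117004394531]]
scene 0.11 318 [0.5966 0.0948 0.124 ]
((591.9818115234375, 95.11416625976562), (26.865182876586914, 95.73797607421875), 85.23577880859375) [[543.1625366210938, 85.70376586914062], [638.5697631835938, 77.752197265625], [640.8010864257812, 104.52456665039062], [545.3938598632812, 112.47613525390625]]
plate ((566.8683471679688, -22.111404418945312), (391.3749694824219, 452.53961181640625), 1.6189653873443604)
side 0.076 1526 [0.5231 0.0285 0.0817]
((518.1089477539062, 1.632659912109375), (32
[... 226 characters left out ...]
e 0.095 160 [0.5898 0.1055 0.0999]
((594.7357177734375, 103.72618103027344), (22.917821884155273, 88.8749008178711), 83.14663696289062) [[549.2484130859375, 97.65180969238281], [637.48828125, 87.04647827148438], [640.2230224609375, 109.80055236816406], [551.983154296875, 120.4058837890625]]
side 0.11 308 [0.5922 0.1032 0.1241]
((591.024658203125, 101.36756134033203), (30.99410057067871, 95.21855163574219), 79.73298645019531) [[541.4155883789062, 94.60432434082031], [635.1094360351562, 77.63298034667969], [640.6337280273438, 108.13079833984375], [546.9398803710938, 125.10214233398438]]
plate ((569.8372802734375, -24.911529541015625), (447.67364501953125, 399.8599853515625), 89.60047149658203)
```

Call:
{"api": "arm_command", "payload": {"plan": [[0.032,-0.0285,0,0,0,0],[0.032,-0.0285,0,0,0,0],[0.032,-0.0285,0,0,0,0],[0.032,-0.0285,0,0,0,0],[0.032,-0.0285,0,0,0,0],[0.032,-0.0285,0,0,0,0],[0.032,-0.0285,0,0,0,0],[0.032,-0.0285,0,0,0,0]]}}

```text
time: 2.4
tcp_pos: [0.3974, -0.2919, 0.405]
orientation: [0.981, 0.193, 0.0, 0.0]
force: [0.7, -0.9, -0.7]
gripper_width: 0.0878
grasp_force: 0.0
```

Call:
{"api": "arm_command", "payload": {"plan": [[0.032,-0.0285,0,0,0,0],[0.032,-0.0285,0,0,0,0],[0.032,-0.0285,0,0,0,0],[0.032,-0.0285,0,0,0,0],[0.032,-0.0285,0,0,0,0],[0.032,-0.0285,0,0,0,0],[0.032,-0.0285,0,0,0,0],[0.032,-0.0285,0,0,0,0]]}}

```text
time: 3.2
tcp_pos: [0.5479, 0.0162, 0.4049]
orientation: [0.981, 0.193, 0.0, 0.0]
force: [0.3, -0.4, 0.4]
gripper_width: 0.0883
grasp_force: 0.0
```

Call:
{"api": "arm_command", "payload": {"plan": [[0.032,-0.0285,0,0,0,0],[0.032,-0.0285,0,0,0,0],[0,0,0,0,0,0.132],[0,0,0,0,0,0.132],[0,0,0,0,0,0.132],[0,0,0,0,0,0.132],[0,0,0,0,0,0],[0,0,0,0,0,0]]}}

```text
time: 4.0
tcp_pos: [0.5849, 0.0917, 0.4047]
orientation: [0.998, -0.068, 0.0, 0.0]
force: [-0.4, -0.0, 0.9]
gripper_width: 0.0885
grasp_force: 0.0
```

```bash
python3 - <<'E'
from h import *
np.set_printoptions(precision=4,suppress=True)
im,W=cam("wrist"); cv2.imwrite("pics/w1.png",im["color"]); P=pts(im,W)
np.save("P1.npy",P)
for t in ["handle","handle_pivot","handle_end","crank"]:
    print(t,[(round(r["p"],2),w(W,r["centre"]).round(4)) for r in look_for("wrist",t)[:2]])
ok=im["depth"]>0
m=ok&(P[...,2]>.078)&(P[...,2]<.086)
r=cv2.minAreaRect(P[m][:,:2].astype(np.float32)*1000);print("housing+jaw",r)
m=ok&(P[...,2]>.119)&(P[...,2]<.135)&(abs(P[...,1]-.1)<.06)
q=P[m];r=cv2.minAreaRect(q[:,:2].astype(np.float32)*1000);print("handle",len(q),q[:,2].max(),r,cv2.boxPoints(r).round(1).tolist())
dk=m&(im["color"].max(-1)<70); q=P[dk]
r=cv2.minAreaRect(q[:,:2].astype(np.float32)*1000);print("sleeve",len(q),r,cv2.boxPoints(r).round(1).tolist())
E
```

```text
handle [(0.82, array([0.5881, 0.0978, 0.1272]))]
handle_pivot [(0.69, array([0.5934, 0.1004, 0.1228])), (0.61, array([0.3679, 0.0079, 0.0176]))]
handle_end [(0.71, array([0.5896, 0.0933, 0.1235]))]
crank [(0.56, array([0.5923, 0.0947, 0.1274]))]
housing+jaw ((525.0614624023438, 9.593490600585938), (300.62933349609375, 100.66796875), 66.5815200805664)
handle 4415 0.12957954131566368 ((591.4563598632812, 98.27391052246094), (25.509502410888672, 92.77814483642578), 82.16088104248047) [[543.7999877929688, 92.0], [635.7000122070312, 79.30000305175781], [639.2000122070312, 104.5999984741211], [547.2000122070312, 117.19999694824219]]
sleeve 2831 ((579.1550903320312, 99.64041137695312), (19.089746475219727, 64.44184112548828), 82.28526306152344) [[545.9000244140625, 94.5], [609.7999877929688, 85.9000015258789], [612.4000244140625, 104.80000305175781], [548.5, 113.4000015258789]]
```

View pics/w1.png

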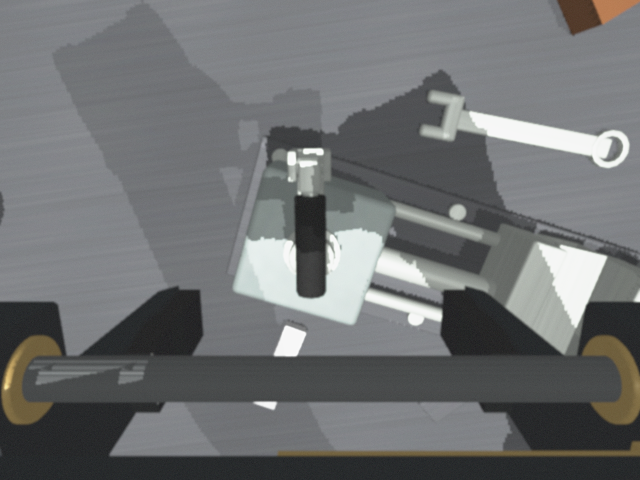

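The wrist view shows the sleeve from about (311,195) to (311,297) with the pivot cheeks at about (310,165). The handle line and housing centre both put the crank axis at about (0.565, 0.1015). I'll descend and grip 55 mm from the pivot.

Call:
{"api": "arm_command", "payload": {"plan": [[-0.0028,-0.0018,0.033,0,0,0],[-0.0028,-0.0018,0.033,0,0,0],[-0.0028,-0.0018,0.033,0,0,0],[-0.0028,-0.0018,0.033,0,0,0],[0,0,0,0,0,0]]}}

```text
time: 4.75
tcp_pos: [0.5726, 0.1001, 0.2688]
orientation: [0.998, -0.069, -0.004, 0.001]
force: [-1.0, 0.2, -0.2]
gripper_width: 0.0879
grasp_force: 0.0
```

Call:
{"api": "arm_command", "payload": {"plan": [[0,0,0,0,0,0],[0,0,0,0,0,0],[0,0,0,0,0,0],[0,0,0,0,0,0],[0,0,0,0,0,0],[0,0,0,0,0,0]], "fingers": 0, "grip_force": 10}}

```text
time: 5.35
tcp_pos: [0.5749, 0.1002, 0.2731]
orientation: [0.998, -0.07, 0.0, -0.0]
force: [0.8, -0.8, -0.3]
gripper_width: 0.0423
grasp_force: 0.0
```

Call:
{"api": "arm_command", "payload": {"plan": [[0,0,0,0,0,0],[0,0,0,0,0,0],[0,0,0,0,0,0],[0,0,0,0,0,0],[0,0,0,0,0,0]]}}

```text
time: 5.85
tcp_pos: [0.5748, 0.1003, 0.2727]
orientation: [0.998, -0.069, -0.0, 0.0]
force: [0.9, -0.2, -0.5]
gripper_width: 0.0194
grasp_force: 10.0
```

Call:
{"api": "arm_command", "payload": {"plan": [[0.0005,0,-0.0072,0,0,0],[0.0014,0,-0.007,0,0,0],[0.0023,0,-0.0068,0,0,0],[0.0032,0,-0.0065,0,0,0],[0.004,0,-0.006,0,0,0],[0.0047,0,-0.0054,0,0,0]]}}

```text
time: 6.45
tcp_pos: [0.5905, 0.0982, 0.3119]
orientation: [0.998, -0.069, -0.001, 0.0]
force: [-1.7, 2.1, -3.9]
gripper_width: 0.0198
grasp_force: 10.0
```

Call:
{"api": "arm_command", "payload": {"plan": [[0.0054,0,-0.0047,0,0,0],[0.006,0,-0.004,0,0,0],[0.0065,0,-0.0032,0,0,0],[0.0068,0,-0.0023,0,0,0],[0.007,0,-0.0014,0,0,0],[0.0072,0,-0.0005,0,0,0],[0.001,0,0,0,0,0],[0,0,0,0,0,0]]}}

```text
time: 7.25
tcp_pos: [0.6316, 0.0925, 0.3287]
orientation: [0.998, -0.07, 0.002, -0.0]
force: [-1.8, 0.7, 6.4]
gripper_width: 0.0198
grasp_force: 10.0
```

```bash
python3 - <<'E'
from h import *
np.set_printoptions(precision=4,suppress=True)
print({k:sensors.get_obs()[k] for k in("tcp_pos","force","gripper_width")})
for n in["scene","side"]:
    im,W=cam(n);P=pts(im,W)
    for t in ["handle","handle_end"]:
        print(t,[(round(r["p"],2),w(W,r["centre"]).round(4)) for r in look_for(n,t)[:2]])
    s=(slice(170,290),slice(290,450)) if n=="scene" else (slice(200,320),slice(240,400))
    cv2.imwrite(f"pics/{n}2.png",cv2.resize(im["color"][s],None,fx=4,fy=4,interpolation=cv2.INTER_CUBIC))
a,b=cv2.imread("pics/scene2.png"),cv2.imread("pics/side2.png")
cv2.imwrite("pics/both2.png",cv2.resize(np.hstack([a,b]),(800,300)))
E
```

```text
{'tcp_pos': array([0.6316, 0.0925, 0.3287]), 'force': array([-1.751 ,  0.6678,  6.3679]), 'gripper_width': 0.019770824594815283}
handle []
handle_end [(0.66, array([0.6321, 0.0904, 0.1573]))]
handle [(0.53, array([0.619 , 0.1024, 0.1599]))]
handle_end []
```

View pics/both2.png

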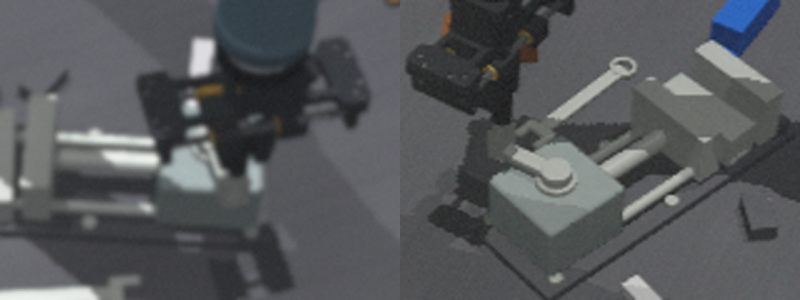

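The crops show the handle upright in the gripper, with the crank arm bare at about (540,165) in the right half. I'll push it outward to check it's against the stop.

Call:
{"api": "arm_command", "payload": {"plan": [[0.001,0,0,0,0,0],[0.001,0,0,0,0,0],[0,0,-0.0005,0,0,0],[0,0,0,0,0,0]], "grip_force": 30}}

```text
time: 7.95
tcp_pos: [0.6327, 0.0924, 0.3287]
orientation: [0.998, -0.07, 0.001, -0.0]
force: [-2.8, 2.1, 5.4]
gripper_width: 0.0193
grasp_force: 30.0
```

Call:
{"api": "arm_command", "payload": {"plan": [[0.001,0,0,0,0,0],[0.001,0,0,0,0,0],[0,0,0,0,0,0],[0,0,0,0,0,0]]}}

```text
time: 8.35
tcp_pos: [0.6341, 0.0922, 0.3287]
orientation: [0.998, -0.069, -0.0, -0.0]
force: [-6.0, 1.1, 7.2]
gripper_width: 0.0189
grasp_force: 30.0
```

Call:
{"api": "arm_command", "payload": {"plan": [[0,0,0,0,0,0],[0,0,0,0,0,0],[0,0,0,0,0,0],[0,0,0,0,0,0],[0,0,0,0,0,0]], "fingers": 0.7}}

```text
time: 8.85
tcp_pos: [0.6344, 0.0918, 0.3281]
orientation: [0.998, -0.07, 0.0, 0.0]
force: [-0.8, -0.2, -0.3]
gripper_width: 0.0568
grasp_force: 0.0
```

```bash
cat > up.py <<'E'
from h import *
np.set_printoptions(precision=4,suppress=True)
o=sensors.get_obs();print({k:o[k] for k in("time","tcp_pos","force","gripper_width")})
out=[]
for n in["scene","side","wrist"]:
    im,W=cam(n);P=pts(im,W)
    m=(im["depth"]>0)&(P[...,2]>.125)&(P[...,2]<.21)&(np.hypot(P[...,0]-.63,P[...,1]-.093)<.03)&(im["color"].max(-1)<90)
    r=[x for x in outline_of(n,"handle")[:1]]
    if r and n!="wrist":
        q=P[r[0]["mask"]&(im["depth"]>0)]; print(n,"outline",r[0]["p"],len(q))
        for z in np.arange(.12,.21,.01):
            s=q[abs(q[:,2]-z)<.005]
            if len(s)>3: print(round(z,3),len(s),np.median(s,0))
    if n=="scene":s=(slice(170,270),slice(330,450))
    elif n=="side": s=(slice(200,300),slice(250,370))
    else: s=(slice(0,480),slice(100,540))
    c=im["color"][s]; out.append(cv2.resize(c,(int(c.shape[1]*400/c.shape[0]),400)))
c=np.hstack(out[:2]);cv2.imwrite("pics/up.png",cv2.resize(c,(800,int(c.shape[0]*800/c.shape[1]))))
cv2.imwrite("pics/upw.png",out[2])
E
python3 up.py
```

```text
{'time': 8.85, 'tcp_pos': array([0.6344, 0.0918, 0.3281]), 'force': array([-0.7607, -0.237 , -0.2844]), 'gripper_width': 0.0568248549977311}
scene outline 0.55 127
0.12 8 [0.6327 0.0896 0.124 ]
0.13 8 [0.6333 0.0894 0.1279]
0.14 16 [0.635  0.0867 0.1395]
0.15 22 [0.6336 0.0857 0.149 ]
0.16 16 [0.6356 0.0882 0.1606]
0.17 23 [0.6349 0.0868 0.1684]
0.18 17 [0.6337 0.0859 0.1808]
0.19 16 [0.6357 0.0883 0.19  ]
side outline 0.48 559
```

View pics/up.png

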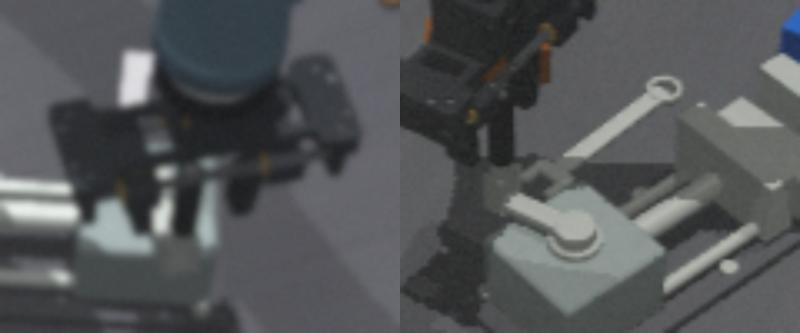

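Handle is vertical to about 1 mm over its length (scene crop, sleeve at about (185,200)), so it's fully up. Next I'll measure the jaw gap to see how far to wind, then regrip centred.

```bash
python3 - <<'E'
from h import *
C=np.array([.565,.1017]); a=np.radians(66.4-180); u=np.array([np.cos(a),np.sin(a)]); v=np.array([-u[1],u[0]])
for n in ["scene","side"]:
    im,W=cam(n);P=pts(im,W);q=P[im["depth"]>0]
    d=(q[:,:2]-C)@u; e=(q[:,:2]-C)@v
    m=(abs(e)<.05)&(d>.06)&(d<.29)
    for lab,l,h in[("jaws",.074,.088),("tube",.046,.058)]:
        k=m&(q[:,2]>l)&(q[:,2]<h); hh,_=np.histogram(d[k],np.arange(.06,.292,.004))
        print(n,lab,[(int(60+4*i),int(c)) for i,c in enumerate(hh) if c])
    k=m&(q[:,2]>.077)&(q[:,2]<.084)
    j=d[k]; 
    for lo,hi in((.1,.2),(.2,.29)):
        s=j[(j>lo)&(j<hi)]; print(lo,np.percentile(s,[1,99]) if len(s) else 0)
E
```

```text
scene jaws [(152, 21), (156, 57), (160, 58), (164, 50), (168, 58), (172, 57), (176, 54), (180, 40), (244, 20), (248, 57), (252, 55), (256, 58), (260, 54), (264, 51), (268, 56), (272, 46)]
scene tube [(60, 12), (64, 10), (68, 6), (72, 14), (76, 7), (80, 11), (84, 12), (88, 7), (92, 13), (96, 10), (100, 7), (104, 15), (108, 7), (112, 11), (116, 14), (120, 7), (124, 11), (128, 10), (132, 6), (136, 12), (140, 9), (144, 10), (148, 13), (152, 12), (156, 4), (160, 4), (164, 3), (168, 4), (172, 5), (176, 3), (180, 4), (192, 15), (196, 50), (200, 56), (204, 53), (208, 54), (212, 55), (216, 55), (220, 49), (224, 53), (228, 52), (232, 43), (236, 3), (244, 17), (248, 12), (252, 3), (256, 3), (260, 5), (264, 4), (268, 5), (272, 5)]
0.1 [0.15472483 0.18265963]
0.2 [0.2470126  0.27517135]
side jaws [(144, 2), (148, 22), (152, 55), (156, 40), (160, 42), (164, 35), (168, 40), (172, 45), (176, 29), (180, 5), (240, 22), (244, 58), (248, 42), (252, 35), (256, 35), (260, 38), (264, 32), (268, 28), (272, 13)]
side tube [(60, 1), (64, 3), (68, 4), (72, 8), (76, 4), (80, 8), (84, 6), (88, 6), (92, 5), (96, 9), (100, 5), (104, 3), (108, 8), (112, 4), (116, 5), (120, 5), (124, 7), (128, 2), (132, 6), (136, 7), (140, 6), (144, 9), (148, 27), (152, 38), (156, 2), (192, 2), (196, 4), (200, 28), (204, 31), (208, 35), (212, 40), (216, 35), (220, 40), (224, 37), (228, 31), (232, 17), (236, 1), (240, 26), (244, 49), (248, 7)]
0.1 [0.14983071 0.18099915]
0.2 [0.24197268 0.27398513]
```

Call:
{"api": "arm_command", "payload": {"plan": [[-0.0045,0,0.003,0,0,0],[0,0,0,0,0,0],[0,0,0,0,0,0],[0,0,0,0,0,0],[0,0,0,0,0,0],[0,0,0,0,0,0]], "fingers": 0, "grip_force": 36}}

```text
time: 9.85
tcp_pos: [0.6299, 0.0928, 0.3253]
orientation: [0.998, -0.069, 0.0, -0.0]
force: [0.5, -0.0, -0.4]
gripper_width: 0.0193
grasp_force: 36.0
```

Call:
{"api": "arm_command", "payload": {"plan": [[-0.0008,0.0102,0,0,0,0],[-0.0024,0.0099,0,0,0,0],[-0.0039,0.0094,0,0,0,0]]}}

```text
time: 10.15
tcp_pos: [0.6195, 0.0662, 0.3254]
orientation: [0.998, -0.069, 0.002, -0.002]
force: [6.1, 5.6, -6.9]
gripper_width: 0.0194
grasp_force: 36.0
```

Call:
{"api": "arm_command", "payload": {"plan": [[-0.0053,0.0087,0,0,0,0],[-0.0066,0.0078,0,0,0,0]]}}

```text
time: 10.35
tcp_pos: [0.6056, 0.0507, 0.3254]
orientation: [0.998, -0.069, 0.002, -0.001]
force: [6.5, 5.0, -5.8]
gripper_width: 0.0193
grasp_force: 36.0
```

```bash
cat > st.py <<'E'
from h import *
import sys
np.set_printoptions(precision=4,suppress=True)
o=sensors.get_obs(); p=o["tcp_pos"];f=o["force"]
C=np.array([.565,.1017]); d=p[:2]-C; a=np.arctan2(d[1],d[0]); n=d/np.hypot(*d); t=np.array([n[1],-n[0]])
print("t",o["time"],"pos",p,"r",np.hypot(*d)*1000,"s",-a-np.radians(7.8),"effort",-f[:2]@t,"radial(out+)",f[:2]@n,"fz",f[2],"w",o["gripper_width"], R.from_quat(o["orientation"]).as_matrix()[:,0])
E
python3 st.py
```

```text
t 10.35 pos [0.6056 0.0507 0.3254] r 65.20964868947286 s 0.7619293019246931 effort 8.248554815481285 radial(out+) 0.12191696100640918 fz -5.789464035509139 w 0.019264660295265752 [ 0.9905 -0.1376  0.0043]
```

Call:
{"api": "arm_command", "payload": {"plan": [[-0.0078,0.0066,0,0,0,0],[-0.0087,0.0053,0,0,0,0],[-0.0094,0.0039,0,0,0,0],[-0.0099,0.0024,0,0,0,0],[-0.0102,0.0008,0,0,0,0]]}}

```text
time: 10.85
tcp_pos: [0.5576, 0.0367, 0.3254]
orientation: [0.998, -0.07, 0.003, -0.0]
force: [7.7, 1.4, -6.7]
gripper_width: 0.019
grasp_force: 36.0
```

Call:
{"api": "arm_command", "payload": {"plan": [[-0.0102,-0.0008,0,0,0,0],[-0.0099,-0.0024,0,0,0,0],[-0.0094,-0.0039,0,0,0,0],[-0.0087,-0.0053,0,0,0,0],[-0.0078,-0.0066,0,0,0,0]]}}

```text
time: 11.35
tcp_pos: [0.5145, 0.0607, 0.3254]
orientation: [0.998, -0.07, 0.002, 0.001]
force: [7.6, -4.8, -6.7]
gripper_width: 0.0193
grasp_force: 36.0
```

```bash
python3 st.py
```

```text
t 11.35 pos [0.5145 0.0607 0.3254] r 65.07023497843109 s 2.3235200624814243 effort 8.472554239564502 radial(out+) -2.892139910274092 fz -6.701381447224616 w 0.01934856523618077 [ 0.9901 -0.1405  0.004 ]
```

Call:
{"api": "arm_command", "payload": {"plan": [[-0.0066,-0.0078,0,0,0,0],[-0.0053,-0.0087,0,0,0,0],[-0.0039,-0.0094,0,0,0,0],[-0.0024,-0.0099,0,0,0,0],[-0.0008,-0.0102,0,0,0,0]]}}

```text
time: 11.85
tcp_pos: [0.5011, 0.108, 0.3252]
orientation: [0.997, -0.071, -0.0, 0.002]
force: [-0.2, -8.6, 3.3]
gripper_width: 0.0189
grasp_force: 36.0
```

Call:
{"api": "arm_command", "payload": {"plan": [[0.0008,-0.0102,0,0,0,0],[0.0024,-0.0099,0,0,0,0],[0.0039,-0.0094,0,0,0,0]]}}

```text
time: 12.15
tcp_pos: [0.5114, 0.1367, 0.3251]
orientation: [0.998, -0.07, -0.002, 0.002]
force: [-4.4, -7.5, 6.9]
gripper_width: 0.0192
grasp_force: 36.0
```

```bash
python3 st.py
```

```text
t 12.15 pos [0.5114 0.1367 0.3251] r 64.01088397080507 s -2.6986426346774697 effort 8.671513832278071 radial(out+) -0.36747510174307896 fz 6.9055385325186265 w 0.019165463630955407 [ 0.9901 -0.1405 -0.0032]
```

Call:
{"api": "arm_command", "payload": {"plan": [[0.0053,-0.0087,0,0,0,0],[0.0066,-0.0078,0,0,0,0],[0.0025,-0.0023,0,0,0,0],[0.0026,-0.0022,0,0,0,0]]}}

```text
time: 12.55
tcp_pos: [0.5309, 0.1562, 0.3251]
orientation: [0.998, -0.07, -0.002, 0.002]
force: [-6.5, -2.6, 7.8]
gripper_width: 0.0194
grasp_force: 36.0
```

Call:
{"api": "arm_command", "payload": {"plan": [[0.0027,-0.0021,0,0,0,0],[0.0028,-0.0019,0,0,0,0]]}}

```text
time: 12.75
tcp_pos: [0.5367, 0.1595, 0.3251]
orientation: [0.998, -0.07, -0.002, 0.001]
force: [-6.7, -4.4, 8.5]
gripper_width: 0.019
grasp_force: 36.0
```

```bash
python3 st.py
```

```text
t 12.75 pos [0.5367 0.1595 0.3251] r 64.36080898273902 s -2.162418264040229 effort 7.908888322721474 radial(out+) -0.9961129362382205 fz 8.474363846211574 w 0.018984822589878374 [ 0.9903 -0.1391 -0.0043]
```

Call:
{"api": "arm_command", "payload": {"plan": [[0.0029,-0.0018,0,0,0,0],[0.003,-0.0016,0,0,0,0]]}}

```text
time: 12.95
tcp_pos: [0.5429, 0.1623, 0.3251]
orientation: [0.998, -0.07, -0.002, 0.001]
force: [-6.3, -1.4, 8.0]
gripper_width: 0.019
grasp_force: 36.0
```

Call:
{"api": "arm_command", "payload": {"plan": [[0.0031,-0.0015,0,0,0,0],[0.0031,-0.0013,0,0,0,0]]}}

```text
time: 13.15
tcp_pos: [0.5493, 0.1644, 0.3251]
orientation: [0.998, -0.07, -0.002, 0.001]
force: [-8.6, -1.3, 7.1]
gripper_width: 0.0191
grasp_force: 36.0
```

```bash
python3 st.py
```

```text
t 13.15 pos [0.5493 0.1644 0.3251] r 64.64621728673922 s -1.9515499833104082 effort 8.713356037418732 radial(out+) 0.790971358078902 fz 7.06115738139364 w 0.019131562502711932 [ 0.9903 -0.1387 -0.0047]
```

Call:
{"api": "arm_command", "payload": {"plan": [[0.0031,-0.0015,0,0,0,0],[0.0032,-0.0012,0,0,0,0]]}}

```text
time: 13.35
tcp_pos: [0.556, 0.166, 0.3251]
orientation: [0.998, -0.07, -0.002, 0.001]
force: [-6.8, -2.9, 7.2]
gripper_width: 0.0191
grasp_force: 36.0
```

Call:
{"api": "arm_command", "payload": {"plan": [[0.0033,-0.0008,0,0,0,0],[0.0033,-0.0006,0,0,0,0]]}}

```text
time: 13.55
tcp_pos: [0.5627, 0.1667, 0.3251]
orientation: [0.998, -0.07, -0.002, 0.001]
force: [-7.4, -2.0, 7.4]
gripper_width: 0.019
grasp_force: 36.0
```

```bash
python3 st.py
```

```text
t 13.55 pos [0.5627 0.1667 0.3251] r 65.03821540434434 s -1.7424672120959122 effort 7.438212265319012 radial(out+) -1.71247925896435 fz 7.368648315598096 w 0.019017838306196935 [ 0.9903 -0.1387 -0.0048]
```

Call:
{"api": "arm_command", "payload": {"plan": [[0.0034,-0.0004,0,0,0,0],[0.0034,-0.0003,0,0,0,0]]}}

```text
time: 13.75
tcp_pos: [0.5694, 0.1667, 0.3251]
orientation: [0.998, -0.069, -0.003, 0.001]
force: [-8.4, -0.7, 7.5]
gripper_width: 0.0192
grasp_force: 36.0
```

Call:
{"api": "arm_command", "payload": {"plan": [[0.0034,-0.0001,0,0,0,0],[0.0034,0.0001,0,0,0,0]]}}

```text
time: 13.95
tcp_pos: [0.5761, 0.166, 0.3251]
orientation: [0.998, -0.069, -0.003, 0.001]
force: [-8.3, -0.3, 6.8]
gripper_width: 0.0191
grasp_force: 36.0
```

```bash
python3 st.py
```

```text
t 13.95 pos [0.5761 0.166  0.3251] r 65.2997077876937 s -1.5357366931623337 effort 8.165864467199082 radial(out+) -1.7398327840839074 fz 6.8080160064476285 w 0.019121274171474873 [ 0.9904 -0.1382 -0.005 ]
```

Call:
{"api": "arm_command", "payload": {"plan": [[0.0034,0.0003,0,0,0,0],[0.0034,0.0004,0,0,0,0]]}}

```text
time: 14.15
tcp_pos: [0.5827, 0.1647, 0.3251]
orientation: [0.998, -0.069, -0.003, 0.0]
force: [-7.6, 0.9, 7.8]
gripper_width: 0.0189
grasp_force: 36.0
```

Call:
{"api": "arm_command", "payload": {"plan": [[0.0033,0.0006,0,0,0,0],[0.0033,0.0008,0,0,0,0]]}}

```text
time: 14.35
tcp_pos: [0.589, 0.1626, 0.3251]
orientation: [0.998, -0.069, -0.003, 0.0]
force: [-7.6, 1.3, 7.0]
gripper_width: 0.0192
grasp_force: 36.0
```

```bash
python3 st.py
```

```text
t 14.35 pos [0.589  0.1626 0.3251] r 65.49665661198527 s -1.3310511829115237 effort 7.587193776472649 radial(out+) -1.5859294041288383 fz 7.0228092988244235 w 0.019177526971832046 [ 0.9904 -0.1379 -0.0051]
```

Call:
{"api": "arm_command", "payload": {"plan": [[0.0033,0.001,0,0,0,0],[0.0032,0.0011,0,0,0,0]]}}

```text
time: 14.55
tcp_pos: [0.5946, 0.1603, 0.3251]
orientation: [0.998, -0.069, -0.003, -0.0]
force: [-10.1, 2.4, 8.2]
gripper_width: 0.0191
grasp_force: 36.0
```

Call:
{"api": "arm_command", "payload": {"plan": [[0.0031,0.0013,0,0,0,0],[0.0031,0.0015,0,0,0,0]]}}

```text
time: 14.75
tcp_pos: [0.5998, 0.1576, 0.325]
orientation: [0.998, -0.068, -0.004, -0.001]
force: [-12.3, 6.0, 9.2]
gripper_width: 0.0191
grasp_force: 36.0
```

```bash
python3 st.py; python3 - <<'E'
from h import *
C=np.array([.565,.1017]); a=np.radians(66.4-180); u=np.array([np.cos(a),np.sin(a)]); v=np.array([-u[1],u[0]])
for n in ["scene","side"]:
    im,W=cam(n);P=pts(im,W);q=P[im["depth"]>0]
    d=(q[:,:2]-C)@u; e=(q[:,:2]-C)@v
    for lab,l,h,lo,hi in[("jaw",.077,.084,.1,.225),("fix",.077,.084,.225,.29),("tube",.046,.058,.19,.25)]:
        s=d[(abs(e)<.05)&(q[:,2]>l)&(q[:,2]<h)&(d>lo)&(d<hi)]; print(n,lab,len(s),np.percentile(s,[1,99]) if len(s) else 0)
E
```

```text
t 14.75 pos [0.5998 0.1576 0.325 ] r 65.8741536198721 s -1.15065136196933 effort 13.561793902252104 radial(out+) -1.4005055161089215 fz 9.161817288694257 w 0.019098902239450443 [ 0.9906 -0.1365 -0.0082]
scene jaw 329 [0.1794442  0.20702963]
scene fix 324 [0.24717982 0.27521831]
scene tube 539 [0.19860483 0.24825148]
side jaw 240 [0.17448573 0.20450577]
side fix 243 [0.24182697 0.27303358]
side tube 210 [0.22447101 0.24912203]
```

Call:
{"api": "arm_command", "payload": {"plan": [[0.0012,0.0006,0,0,0,0]]}}

```text
time: 14.95
tcp_pos: [0.6006, 0.1571, 0.325]
orientation: [0.998, -0.068, -0.004, -0.001]
force: [-13.0, 4.9, 10.3]
gripper_width: 0.019
grasp_force: 36.0
```

```bash
python3 st.py
```

```text
t 14.95 pos [0.6006 0.1571 0.325 ] r 65.89198722630775 s -1.1355652293843568 effort 13.567044296255922 radial(out+) -2.8685591110643935 fz 10.314898208736041 w 0.018976661222611994 [ 0.9906 -0.1363 -0.0086]
```

Call:
{"api": "arm_command", "payload": {"plan": [[0,0,0,0,0,0],[0,0,0,0,0,0]]}}

```text
time: 15.15
tcp_pos: [0.6007, 0.1571, 0.3251]
orientation: [0.998, -0.068, -0.004, -0.001]
force: [-12.5, 4.2, 8.9]
gripper_width: 0.0191
grasp_force: 36.0
```

```bash
python3 st.py
```

```text
t 15.15 pos [0.6007 0.1571 0.3251] r 65.87468202814296 s -1.1345084692436525 effort 12.753241634911205 radial(out+) -3.241897127522751 fz 8.867842238630931 w 0.01909883858710926 [ 0.9906 -0.1362 -0.0083]
```

Call:
{"api": "arm_command", "payload": {"plan": [[-0.0018,-0.0008,0,0,0,0],[0,0,0,0,0,0]]}}

```text
time: 15.35
tcp_pos: [0.5999, 0.1573, 0.3251]
orientation: [0.998, -0.069, -0.003, -0.0]
force: [-7.1, 3.3, 7.4]
gripper_width: 0.0194
grasp_force: 36.0
```

Call:
{"api": "arm_command", "payload": {"plan": [[0,0,0,0,0,0],[0,0,0,0,0,0],[0,0,0,0,0,0],[0,0,0,0,0,0],[0,0,0,0,0,0],[0,0,0,0,0,0]], "fingers": 1}}

```text
time: 15.95
tcp_pos: [0.602, 0.1557, 0.3252]
orientation: [0.998, -0.07, 0.0, 0.0]
force: [0.6, -0.6, 0.5]
gripper_width: 0.0648
grasp_force: 0.0
```

```bash
python3 st.py; sed -i 's/.63,P/.60,P/; s/-.093)/-.157)/' up.py; sed -i 's/slice(170,270),slice(330,450)/slice(150,270),slice(320,464)/' up.py; python3 up.py; python3 -c "
from h import *
print(sensors.get_obs()['joint_positions'].round(3))
for n in ['scene','side']:
    im,W=cam(n)
    for t in ['handle','handle_end']: print(n,t,[(round(r['p'],2),w(W,r['centre']).round(4)) for r in look_for(n,t)[:1]])
"
```

```text
t 15.95 pos [0.602  0.1557 0.3252] r 65.4534302228856 s -1.105260540816571 effort -0.7886491568707737 radial(out+) -0.1265605094873549 fz 0.4966716999153704 w 0.06480740486990776 [ 0.9903 -0.1388  0.0001]
{'time': 15.95, 'tcp_pos': array([0.602 , 0.1557, 0.3252]), 'force': array([ 0.5785, -0.5507,  0.4967]), 'gripper_width': 0.06480740486990776}
scene outline 0.56 120
0.13 9 [0.6013 0.153  0.1295]
0.14 11 [0.6032 0.1531 0.1414]
0.15 19 [0.6037 0.1503 0.1523]
0.16 15 [0.6044 0.1536 0.1599]
0.17 19 [0.6029 0.1514 0.1703]
0.18 19 [0.6039 0.1522 0.1805]
0.19 15 [0.6041 0.1526 0.1885]
0.2 12 [0.5951 0.1557 0.2018]
side outline 0.69 177
0.12 10 [0.5956 0.1635 0.124 ]
0.13 20 [0.5961 0.164  0.1305]
0.14 12 [0.5938 0.1667 0.1412]
0.15 25 [0.594  0.1656 0.1487]
0.16 22 [0.5913 0.1666 0.1601]
0.17 24 [0.5935 0.1672 0.1698]
0.18 20 [0.5914 0.1658 0.1789]
0.19 16 [0.5908 0.1652 0.1908]
0.2 24 [0.5915 0.162  0.2017]
[-0.187  0.588 -0.194  1.672  0.138  0.896 -2.146]
scene handle [(0.63, array([0.6016, 0.1537, 0.1688]))]
scene handle_end [(0.5, array([0.6047, 0.1536, 0.1641]))]
side handle [(0.63, array([0.5888, 0.165 , 0.1696]))]
side handle_end [(0.49, array([0.5927, 0.1628, 0.1667]))]
```

View pics/up.png

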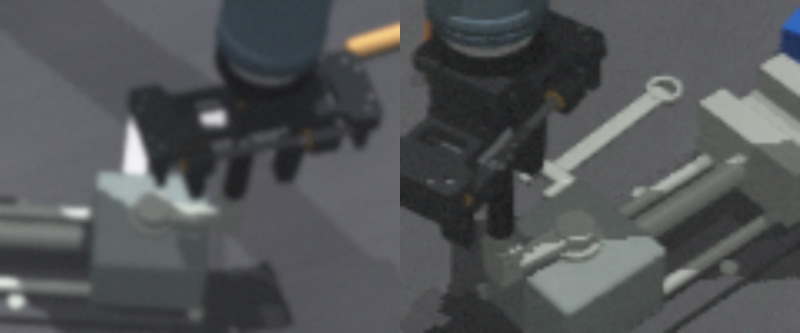

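```bash
cat > cr.py <<'E'
from h import *
np.set_printoptions(precision=4,suppress=True)
C=np.array([.565,.1017])
for n in ["scene","side","wrist"]:
    im,W=cam(n);P=pts(im,W);q=P[im["depth"]>0];d=q[:,:2]-C;r=np.hypot(*d.T)
    k=(q[:,2]>.0945)&(q[:,2]<.1035)&(r>.022)&(r<.054)
    if k.sum()>8:
        s=d[k];m=s.mean(0);rad=np.sort(r[k]); print(n,"arm",k.sum(),q[k,2].mean(),"mean dir",np.degrees(np.arctan2(m[1],m[0])),"pca",cv2.fitLine(s.astype(np.float32),cv2.DIST_L1,0,.001,.001).ravel())
    k=(q[:,2]>.0995)&(q[:,2]<.105)&(r<.02); 
    if k.sum()>8: print(n,"hub",k.sum(),cv2.minEnclosingCircle((q[k,:2]*1000).astype(np.float32)))
E
python3 cr.py
```

```text
scene arm 87 0.09884089534117427 mean dir 59.288177187788186 pca [0.6189 0.7854 0.0187 0.0325]
scene hub 88 ((564.72900390625, 102.83387756347656), 17.92658805847168)
side arm 65 0.0998115093568015 mean dir 64.36682556884537 pca [0.2979 0.9546 0.0189 0.0432]
side hub 76 ((565.1948852539062, 103.33086395263672), 17.93924903869629)
wrist arm 1982 0.09819724489875421 mean dir 59.468085110348646 pca [0.4731 0.881  0.0176 0.0295]
wrist hub 1685 ((564.6791381835938, 104.85746765136719), 16.784629821777344)
```

Both views show the handle still upright (scene crop about (238,170)) with the crank arm pointing to about 60° in world. I'll turn the tool to match and regrip gently.

Call:
{"api": "arm_command", "payload": {"plan": [[-0.0048,-0.0017,0,0,0,-0.148],[0,0,0,0,0,-0.148],[0,0,0,0,0,-0.148],[0,0,0,0,0,-0.148],[0,0,0,0,0,-0.148],[0,0,0,0,0,-0.148],[0,0,0,0,0,-0.148],[0,0,0,0,0,-0.148]]}}

```text
time: 17.5
tcp_pos: [0.5975, 0.158, 0.3252]
orientation: [0.865, 0.502, 0.0, 0.0]
force: [-0.1, 0.1, -0.8]
gripper_width: 0.0881
grasp_force: 0.0
```

Call:
{"api": "arm_command", "payload": {"plan": [[0,0,0,0,0,0],[0,0,0,0,0,0]]}}

```text
time: 17.7
tcp_pos: [0.5975, 0.1579, 0.3252]
orientation: [0.868, 0.497, -0.0, -0.0]
force: [0.2, -0.1, 0.6]
gripper_width: 0.0882
grasp_force: 0.0
```

```bash
python3 st.py; python3 cr.py; python3 - <<'E'
from h import *
im,W=cam("wrist");cv2.imwrite("pics/w3.png",im["color"])
E
```

```text
t 17.7 pos [0.5975 0.1579 0.3252] r 64.96227712639228 s -1.1827224667979839 effort -0.22247636425419606 radial(out+) -0.02195432441805206 fz 0.6207995602027814 w 0.08824764619373586 [0.5056 0.8627 0.0001]
scene arm 71 0.09823387808922916 mean dir 56.785227529793154 pca [0.5678 0.8231 0.0229 0.0343]
scene hub 88 ((565.9192504882812, 102.57926177978516), 18.327449798583984)
side arm 29 0.09838680026645615 mean dir 69.32902607136594 pca [0.5569 0.8306 0.0179 0.0456]
side hub 69 ((565.2821044921875, 103.74264526367188), 16.97523307800293)
```

View pics/w3.png

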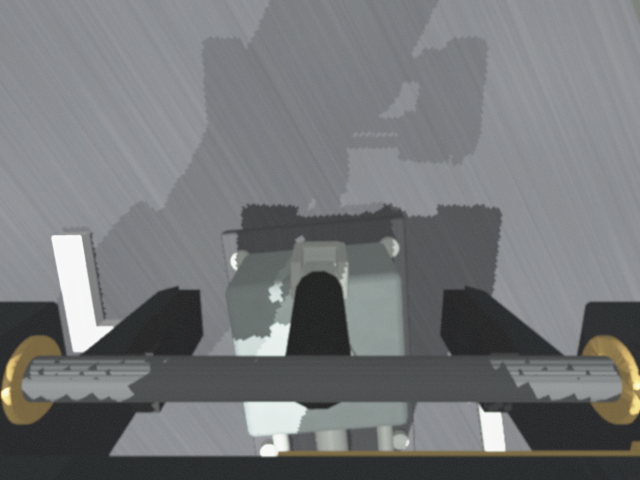

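The sleeve runs from about (320,275) to (320,405), centred on the tool axis and in line with the pivot at (321,255). Closing gently.

Call:
{"api": "arm_command", "payload": {"plan": [[0,0,0,0,0,0],[0,0,0,0,0,0],[0,0,0,0,0,0],[0,0,0,0,0,0],[0,0,0,0,0,0],[0,0,0,0,0,0],[0,0,0,0,0,0],[0,0,0,0,0,0]], "fingers": 0, "grip_force": 6}}

```text
time: 18.7
tcp_pos: [0.5975, 0.1581, 0.3252]
orientation: [0.867, 0.499, 0.0, -0.0]
force: [0.1, 0.1, 0.0]
gripper_width: 0.0264
grasp_force: 0.0
```

Call:
{"api": "arm_command", "payload": {"plan": [[0,0,0,0,0,0],[0,0,0,0,0,0],[0,0,0,0,0,0],[0,0,0,0,0,0]]}}

```text
time: 19.1
tcp_pos: [0.5971, 0.1584, 0.3252]
orientation: [0.867, 0.499, -0.0, -0.0]
force: [-4.1, -0.4, 2.0]
gripper_width: 0.0196
grasp_force: 6.0
```

```bash
python3 st.py
```

```text
t 19.1 pos [0.5971 0.1584 0.3252] r 65.15099857570668 s -1.1925650623209765 effort 3.395094219824951 radial(out+) -2.363995351623113 fz 2.014337455990266 w 0.019587879894307124 [ 0.5017  0.865  -0.0003]
```

Call:
{"api": "arm_command", "payload": {"plan": [[-0.0069,0,0.0005,0,0,0],[-0.0068,0,0.0014,0,0,0],[-0.0066,0,0.0022,0,0,0],[-0.0062,0,0.0031,0,0,0]]}}

```text
time: 19.5
tcp_pos: [0.5837, 0.1355, 0.3186]
orientation: [0.866, 0.499, 0.001, -0.0]
force: [-3.6, 3.1, 5.9]
gripper_width: 0.0198
grasp_force: 6.0
```

```bash
python3 st.py
```

```text
t 19.5 pos [0.5837 0.1355 0.3186] r 38.64499294520582 s -1.2008056951317896 effort 4.669898275181374 radial(out+) 0.9982807319624009 fz 5.909646679131343 w 0.01981014758253793 [0.5015 0.8652 0.0013]
```

Call:
{"api": "arm_command", "payload": {"plan": [[-0.0058,-0.0005,0.0038,0,0,0],[-0.0052,0,0.0046,0,0,0],[-0.0046,0,0.0052,0,0,0],[-0.0038,0,0.0058,0,0,0]]}}

```text
time: 19.9
tcp_pos: [0.5732, 0.1174, 0.2984]
orientation: [0.867, 0.499, -0.001, 0.0]
force: [-4.6, 0.4, 3.9]
gripper_width: 0.0199
grasp_force: 6.0
```

Call:
{"api": "arm_command", "payload": {"plan": [[-0.0031,0,0.0062,0,0,0],[-0.0022,0,0.0066,0,0,0],[-0.0013,0,0.0068,0,0,0]]}}

```text
time: 20.2
tcp_pos: [0.5698, 0.1113, 0.2782]
orientation: [0.867, 0.499, -0.002, 0.0]
force: [-4.3, -1.0, 3.4]
gripper_width: 0.0197
grasp_force: 6.0
```

```bash
python3 st.py
```

```text
t 20.2 pos [0.5698 0.1113 0.2782] r 10.755361571469642 s -1.2421292563341324 effort 3.3585791854596083 radial(out+) -2.8460359557516113 fz 3.3633144066564085 w 0.019693309560913596 [ 0.5029  0.8643 -0.0032]
```

Call:
{"api": "arm_command", "payload": {"plan": [[-0.0004,0,0.0035,0,0,0],[0,0,0.0025,0,0,0],[0,0,0,0,0,0],[0,0,0,0,0,0]]}}

```text
time: 20.6
tcp_pos: [0.5697, 0.111, 0.272]
orientation: [0.867, 0.499, -0.002, 0.0]
force: [-4.3, -1.6, -0.9]
gripper_width: 0.0196
grasp_force: 6.0
```

Call:
{"api": "arm_command", "payload": {"plan": [[0,0,0,0,0,0],[0,0,0,0,0,0],[0,0,0,0,0,0],[0,0,0,0,0,0]], "fingers": 0.6}}

```text
time: 21.0
tcp_pos: [0.5709, 0.1126, 0.2732]
orientation: [0.867, 0.499, 0.001, 0.0]
force: [0.7, -0.5, -0.5]
gripper_width: 0.0492
grasp_force: 0.0
```

Call:
{"api": "arm_command", "payload": {"plan": [[0,0,-0.03,0,0,0],[0,0,-0.03,0,0,0],[0,0,-0.03,0,0,0],[0,0,0,0,0,0]]}}

```text
time: 21.4
tcp_pos: [0.572, 0.1133, 0.3673]
orientation: [0.867, 0.499, 0.004, 0.001]
force: [0.9, -0.6, -0.3]
gripper_width: 0.0529
grasp_force: 0.0
```

```bash
python3 st.py; cat > fl.py <<'E'
from h import *
np.set_printoptions(precision=4,suppress=True)
C=np.array([.565,.1025])
for n in ["scene","side","wrist"]:
    im,W=cam(n);P=pts(im,W);q=P[im["depth"]>0];d=q[:,:2]-C
    k=(q[:,2]>.117)&(q[:,2]<.17)&(np.hypot(*d.T)<.085)
    if n=="wrist": cv2.imwrite("pics/w4.png",im["color"])
    if k.sum()<8: continue
    s=q[k]; r=cv2.minAreaRect((s[:,:2]*1000).astype(np.float32)); print(n,k.sum(),r)
    a=np.radians(60); x=d[k]@[np.cos(a),np.sin(a)]
    for lo in np.arange(-.03,.08,.01):
        m=(x>=lo)&(x<lo+.01)
        if m.sum()>3: print(round(lo,2),m.sum(),"top z",np.percentile(s[m,2],90).round(4))
E
python3 fl.py
```

```text
t 21.4 pos [0.572  0.1133 0.3673] r 13.57793120642293 s -1.1671974785334915 effort -1.0975407323393267 radial(out+) -0.05265254192754537 fz -0.3290761917420653 w 0.05292376861724094 [0.5021 0.8648 0.0054]
scene 328 ((576.94482421875, 125.13127136230469), (93.53276824951172, 29.400667190551758), 56.59648895263672)
-0.03 5 top z 0.1325
-0.02 36 top z 0.1349
-0.01 36 top z 0.1346
0.0 35 top z 0.1341
0.01 35 top z 0.1325
0.02 35 top z 0.1318
0.03 32 top z 0.1313
0.04 29 top z 0.1293
0.05 38 top z 0.1267
0.06 43 top z 0.1257
0.07 4 top z 0.1258
side 305 ((577.511474609375, 128.75006103515625), (93.70559692382812, 29.3159122467041), 57.4410514831543)
-0.02 23 top z 0.1365
-0.01 30 top z 0.1355
0.0 36 top z 0.1341
0.01 27 top z 0.1356
0.02 34 top z 0.1335
0.03 30 top z 0.1337
0.04 34 top z 0.1328
0.05 26 top z 0.1292
0.06 46 top z 0.1285
0.07 19 top z 0.1256
wrist 6549 ((578.1351318359375, 126.0293960571289), (91.98578643798828, 25.98270034790039), 59.95058822631836)
-0.02 536 top z 0.1342
-0.01 669 top z 0.1335
0.0 670 top z 0.1326
0.01 681 top z 0.1316
0.02 714 top z 0.1309
0.03 733 top z 0.1302
0.04 663 top z 0.1291
0.05 779 top z 0.1259
0.06 983 top z 0.125
0.07 121 top z 0.124
```

Call:
{"api": "arm_command", "payload": {"plan": [[-0.007,0,0,0,0,0],[-0.007,0,0,0,0,0],[-0.007,0,0,0,0,0],[0,0,0.01,0,0,0],[0,0,0.01,0,0,0],[0,0,0.01,0,0,0],[0,0,0,0,0,0],[0,0,0,0,0,0]], "fingers": 0}}

```text
time: 22.35
tcp_pos: [0.5599, 0.0947, 0.3325]
orientation: [0.867, 0.499, -0.0, -0.0]
force: [0.7, -0.7, 0.3]
gripper_width: 0.0007
grasp_force: 0.0
```

Call:
{"api": "arm_command", "payload": {"plan": [[0,0,0.01,0,0,0],[0,0,0.01,0,0,0],[0,0,0.008,0,0,0],[0,0,0.004,0,0,0],[0,0,0.003,0,0,0],[0,0,0,0,0,0]]}}

```text
time: 22.95
tcp_pos: [0.5599, 0.0944, 0.2976]
orientation: [0.867, 0.499, -0.0, -0.0]
force: [0.3, 0.8, -0.2]
gripper_width: 0.0007
grasp_force: 0.0
```

```bash
python3 st.py
```

```text
t 22.95 pos [0.5599 0.0944 0.2976] r 8.95055464829959 s 2.0464015764421393 effort -0.1851809573833137 radial(out+) -0.8149658503130036 fz -0.17290391420022996 w 0.000655942352221708 [ 0.5022  0.8648 -0.0004]
```

Call:
{"api": "arm_command", "payload": {"plan": [[0,0,0.001,0,0,0],[0,0,0.001,0,0,0],[0,0,0,0,0,0]]}}

```text
time: 23.25
tcp_pos: [0.56, 0.0945, 0.2962]
orientation: [0.867, 0.499, 0.0, 0.0]
force: [0.4, -0.5, 0.7]
gripper_width: 0.0005
grasp_force: 0.2
```

Call:
{"api": "arm_command", "payload": {"plan": [[0,0,0.001,0,0,0],[0,0,0.001,0,0,0],[0,0,0,0,0,0]]}}

```text
time: 23.55
tcp_pos: [0.56, 0.0944, 0.2941]
orientation: [0.867, 0.499, 0.0, 0.0]
force: [-0.0, -0.5, 1.6]
gripper_width: -0.0
grasp_force: 0.9
```

Call:
{"api": "arm_command", "payload": {"plan": [[0,0,0.001,0,0,0],[0,0,0.001,0,0,0],[0,0,0,0,0,0]]}}

```text
time: 23.85
tcp_pos: [0.5604, 0.0941, 0.2929]
orientation: [0.867, 0.499, 0.0, 0.001]
force: [-1.9, -3.0, 9.0]
gripper_width: 0.0003
grasp_force: 4.6
```

Call:
{"api": "arm_command", "payload": {"plan": [[0,0,0.001,0,0,0],[0,0,0,0,0,0]]}}

```text
time: 24.05
tcp_pos: [0.5606, 0.094, 0.2923]
orientation: [0.867, 0.499, 0.001, 0.001]
force: [-2.2, -3.9, 12.6]
gripper_width: 0.0006
grasp_force: 6.4
```

Call:
{"api": "arm_command", "payload": {"plan": [[0,0,-0.003,0,0,0],[0,0,-0.02,0,0,0],[0,0,-0.03,0,0,0],[0,0,-0.03,0,0,0],[0,0,-0.02,0,0,0],[0,0,0,0,0,0],[0,0,0,0,0,0]]}}

```text
time: 24.75
tcp_pos: [0.5598, 0.0943, 0.3936]
orientation: [0.867, 0.499, -0.0, 0.0]
force: [-0.4, 0.3, -0.8]
gripper_width: 0.0005
grasp_force: 0.0
```

```bash
python3 st.py; python3 fl.py;  python3 - <<'E'
from h import *
C=np.array([.565,.1017]); a=np.radians(66.4-180); u=np.array([np.cos(a),np.sin(a)]); v=np.array([-u[1],u[0]])
for n in ["scene","side"]:
    im,W=cam(n);P=pts(im,W);q=P[im["depth"]>0]; cv2.imwrite(f"pics/{n}5.png",im["color"])
    d=(q[:,:2]-C)@u; e=(q[:,:2]-C)@v
    for lab,l,h,lo,hi in[("jaw",.077,.084,.1,.225),("fix",.077,.084,.225,.29)]:
        s=d[(abs(e)<.05)&(q[:,2]>l)&(q[:,2]<h)&(d>lo)&(d<hi)]; print(n,lab,len(s),np.percentile(s,[1,99]) if len(s) else 0)
E
```

```text
t 24.75 pos [0.5598 0.0943 0.3936] r 9.032127018686712 s 2.0537370123535825 effort -0.5029046143884002 radial(out+) -0.04318213143344521 fz -0.7915299021503097 w 0.0005073674809068788 [ 0.5021  0.8648 -0.0002]
scene 306 ((580.2775268554688, 122.24968719482422), (92.51078033447266, 27.36103630065918), 63.841793060302734)
-0.03 6 top z 0.1236
-0.02 32 top z 0.1293
-0.01 30 top z 0.1296
0.0 33 top z 0.1283
0.01 30 top z 0.1304
0.02 33 top z 0.1288
0.03 34 top z 0.1277
0.04 27 top z 0.1275
0.05 36 top z 0.1254
0.06 41 top z 0.1269
0.07 4 top z 0.1242
side 292 ((577.326171875, 128.3783416748047), (94.66938781738281, 30.49597930908203), 56.86994171142578)
-0.02 24 top z 0.1277
-0.01 25 top z 0.1292
0.0 31 top z 0.1291
0.01 29 top z 0.1301
0.02 30 top z 0.13
0.03 31 top z 0.1295
0.04 31 top z 0.1286
0.05 26 top z 0.1289
0.06 44 top z 0.1281
0.07 21 top z 0.1263
wrist 5348 ((577.6517944335938, 124.9775619506836), (93.93817138671875, 25.70278549194336), 59.935550689697266)
-0.02 478 top z 0.1273
-0.01 520 top z 0.1274
0.0 540 top z 0.1274
0.01 567 top z 0.1274
0.02 573 top z 0.1276
0.03 594 top z 0.1274
0.04 521 top z 0.1272
0.05 650 top z 0.1251
0.06 803 top z 0.1248
0.07 101 top z 0.124
scene jaw 332 [0.17948099 0.20675095]
scene fix 320 [0.24729099 0.2754126 ]
side jaw 257 [0.17391119 0.20574988]
side fix 232 [0.24195184 0.27264366]
```

View pics/scene5.png

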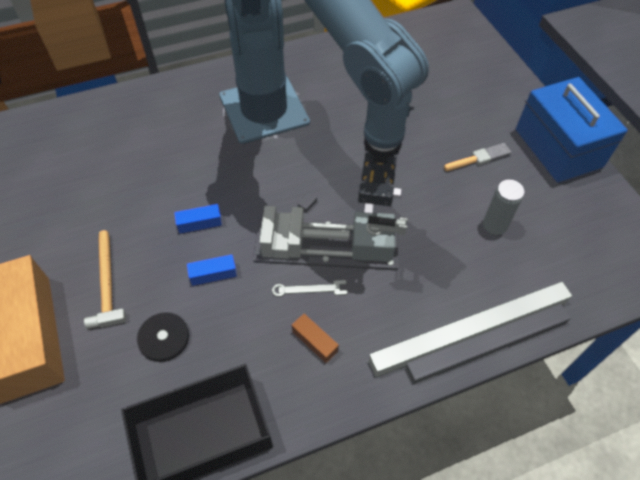

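The handle lies flat: the wrist depth shows its top level at 127.4 mm along its whole length. In the scene picture the jaws at (270–300,235) are closed on the tube and the other objects look undisturbed. Handing in.

```bash
python3 -c "
from plant import arm
print(arm.job_done())"
```

```text
the job is handed in; nothing more can be done
None
```

The job is handed in at about 25 s of the 72 s allowed: handle swung fully up, crank wound clockwise until the jaws held the tube at about 13.6 N felt at the handle, handle folded back flat with the crank still at the same angle, and nothing else looked disturbed in the last picture; no verdict came back.

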